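# Shut the hinged drill jig, pin it and hold it pressed shut

### The job

Swing the open leaf of the hinged drill jig down onto the blank lying in it. Then take from the rack the one headed pin whose shank fits the jig's holes closely (not the thin one that would rattle, nor the thick one that cannot enter), put it down through the holes of leaf and base, and push it fully home so that its collar presses the leaf shut, flat on the base, against the spring under the blank. Finish like that, still holding the pin and pressing it down without letting go; leave the other two pins in the rack and do not disturb the pliers, the nail tin and the tape measure.

Things in the scene. Friction and masses are not known exactly. Their poses are not given: they have to be found in the camera images.
- jig: Fixed drill jig; grey base 80 mm (own x) by 130 (own y) by 30 high, small flanges to 56 mm from its centre in own x. Origin: centre of its underside, on the bench; turned about z. Hinge along own x near the +y end, pin hole near the -y end; between them a recess with a loose steel blank (46 x 37 x 6 mm), already in place, on a spring plate.
- leaf (a joint): Angle of the hinged aluminium leaf (rad): 0 = shut flat on the base, pi/2 upright, 2.0 the stop, leaning back to the jig's +y. Plate 80 mm wide, 10 thick, reaching 125 mm from the hinge axis. Stiff hinge: stays put when steeply open, sinks by its weight below about 1.1, rests ajar at about 0.06 on the sprung blank; pressing it flat takes about 5 N at the hole, released it springs ajar again.
- leaf_hinge (a point): Middle of the leaf's hinge axis: 55 mm from the jig's centre to own +y, 30 mm above the bench. Axes as the jig's.
- jig_hole (a point): Centre of the mouth of the pin hole in the base's upper face, 30 mm above the bench, 45 mm from the jig's centre to own -y. Axes as the jig's, z up. Base hole (30 mm, right through) and leaf hole (100 mm from the hinge axis, over this one when the leaf is down) are 16 mm in diameter, slightly chamfered. The shut leaf's upper face is 10 mm above this point.
- rack: Fixed wooden rack, 60 mm (own x) by 190 mm (own y), upper face 46 mm above the bench. Origin at the centre of its underside; it stands turned about z. Three pins hang upright in holes 60 mm apart along own y, in any order.
- pin_thin_knob (a point): Thin steel pin, upright: shank 10 mm in diameter, knob 16 mm in diameter; otherwise as the middle pin. The point is the centre of its knob.
- pin_middle_knob (a point): Middle steel pin, upright, about 70 g: from the top a round knob 22 mm in diameter and 30 high, a collar 32 in diameter and 5 thick, a shank 14 in diameter and 36 long with chamfered end. The point is the knob's centre: 15 mm above the collar's upper face, 56 above the shank's end; 30 mm above point jig_hole when fully home in the shut jig.
- pin_thick_knob (a point): Thick steel pin, upright: shank 18 mm in diameter, knob 28 mm in diameter; otherwise as the middle pin. The point is the centre of its knob.
- pliers: Bystander: pliers, 59 x 174 x 14 mm, lying on the bench beyond the jig.
- nail_tin: Bystander: open tin, 76 mm in diameter, 51 mm high.
- tape_measure: Bystander: tape measure, 64 x 95 x 33 mm.
Things that resemble listed ones, but are neither listed nor needed, are in the scene too. There is more than one size of the jig; the job needs the larger.

How it is judged (in metres and radians):
On the way, in this order (a step that is already met when the one before it is completed fails the run):
1. the leaf is down on the blank (value of joint leaf below 0.12 rad), for 0.2 s.
2. the middle pin is through the leaf and in the base's hole (value of joint leaf below 0.12 rad and z of pin_middle_knob in the frame of jig_hole below 0.046 m and horizontal distance between pin_middle_knob and jig_hole below 0.006 m), for 0.1 s.
At the end, for the whole second after the job is handed in: Leaf shut within 0.022 rad; middle pin upright (0.1 rad), within 4 mm of the hole's centre, within 3 mm of fully home, pressing the leaf (over 1.5 N); fingers on the pin (over 2 N); the other two pins within 20 mm of their places in the rack (value of joint leaf below 0.022 rad and z of pin_middle_knob in the frame of jig_hole below 0.033 m and horizontal distance between pin_middle_knob and jig_hole below 0.004 m and angle between pin_middle_knob's own z axis and vertical below 0.1 rad and contact force between the fingers and pin_middle above 2 N and contact force between pin_middle and leaf above 1.5 N and distance of each of pin_thin_knob, pin_thick_knob from where it was at the start of the episode below 0.02 m); the arm keeps its last pose, push and grip.
It fails at once if pliers, nail tin or tape measure moved by more than 30 mm (distance of any of pliers, nail_tin, tape_measure from where it was at the start of the episode above 0.03 m).
It also fails if it takes over 56 s, if anything falls off the work surface, if the arm or the gripper's body presses on something with over 40 N, if the wrist force passes 120 N, or if a joint passes its speed limit or range.

### The arm

A 7-joint arm with a two-finger parallel gripper is mounted at the origin on a cart in front of the work surface, level with it; the furniture and walls round the work are solid. World frame = base frame: x ahead of the robot, y to its left, z up, the work surface at z = 0. Lengths are in mm, angles in rad, forces in N, time in s.
With the tool pointing down it reaches from about 400 to 925 mm from the base axis. Payload 5.6 kg.
Tool frame: the origin (TCP) lies between the finger pads; the fingertips stand 8 mm ahead of it and the grasp point (between the pads) lies 11 mm behind it; z points along the fingers, y is the line along which they close (so a half turn about z gives the same grasp; the last joint's range is limited). The gripper opens to 85 mm and grips with 20 to 120 N. Pads are 22 mm wide; open, the fingers measure 114 mm over their backs; the gripper's body (76 mm by 85 mm) begins 54 mm behind the grasp point. The pads swing forward as they close: fully open they stand 13 mm farther back than shut.
Start: joints at [-1.353, 0.468, -0.012, 1.603, 0.006, 1.071, -0.056], TCP at [167.645, 628.015, 239.29] pointing down, gripper open.
Joint ranges: [-2.53, 2.53], [-0.31, 2.02], [-1.57, 1.55], [0.28, 2.44], [-1.29, 4.43], [0.15, 1.84], [-2.92, 2.92]. Speed limits (rad/s): [2.57, 2.57, 3.14, 3.14, 3.14, 3.14, 3.14].

### API

Orientations are given as a rotation vector (axis times angle).
In Python, from station import get_state, grab_frame, finish_job gives the robot as it stands. The module is installed in compiled form; this text tells all that it offers.
- The arm moves only by the shell command python3 -m pendant 'ROWS' [FORCE]. ROWS is JSON, a list of rows, each a list of 7 numbers: the shift along the tool's x, y, z normalised to -1 to 1, where 1 is 20 cm, then the turn, a rotation vector about the tool's x, y, z normalised to -1 to 1, where 1 is 30 degrees, then the opening, from -1 (shut) to 1 (fully open). In form: [[tx, ty, tz, wx, wy, wz, hand], ...]. A call has 1 to 10 rows; each row is the pose to reach, as a shift and turn from the pose commanded when the call began, along the tool's axes at that moment; what a row does not reach only later rows make up. A row lasts 1/8 s, in which the tool goes at most 62.5 mm and 10.7 degrees, less where a joint would pass 70% of its speed; a pose out of reach is approached as far as the arm can. A call with a number of a shift or a turn outside -1 to 1 is refused whole. A call with a gripper value outside its range is refused whole. The fingers move at their own pace and stop on an object; FORCE is the grip in N (left out, the last holds). Time passes only in rows, so rows that repeat a pose let the fingers close. It gives the time, the measured TCP pose, the force, the opening and the grip force at its end, in the units of the state.
- get_state(): the state, without advancing time (a new reading comes with each control period).
- grab_frame(name): name is "side" or "top"; returns a dict with "color" (480x640x3 uint8, red, green, blue), "intrinsics" (3x3 intrinsics, pixels), "distortion" ([k1, k2, p1, p2, k3] as OpenCV has them; the pictures are not rectified), "xyz" and "orientation" of the camera in the world. Camera axes: x right, y up, looking along -z (the intrinsics and any distortion apply to the point x, -y, -z); pixel columns grow to the right and rows downward; lengths in mm; the calibration is good to about 2 mm. A picture is of the moment at which its call begins. There is no depth.
- finish_job(): hands the job in; it is judged then, once.
The state is a dict: "clock": time; "q": joint angles; "qd": joint speeds; "tau": joint torques, N m; "eef_pos": TCP position; "eef_rot": TCP orientation; "contact_force": force on the tool from outside, world axes, zero at the start; "torque": the same for the moment, N m; "grip_width": finger opening in mm; "grip_force": force on a finger pad.
Only numpy, scipy, OpenCV 4.12 (cv2) and the standard library are available. Lean on these libraries where they do the work, as an engineer would, in place of code of your own. Each camera call takes 0.05 s, during which the arm holds its last target. There are 200 camera calls.

## Working session

There is one attempt and no reset: what is moved stays moved. The work goes in short steps, Python scripts to look and compute and a shell command to move; the robot and the scene stay as the last step left them, time stands still between calls to the robot, and variables do not carry over. Pictures are saved under pics/ and viewed, at most 10 in all, crops included, and the job is handed in when it is done.

```bash
mkdir -p pics; cat > h.py <<'E'
import numpy as np, cv2
from scipy.spatial.transform import Rotation as R
from station import get_state, grab_frame
def cam(f):
    o=np.array(f["orientation"],float)
    M=o if o.shape==(3,3) else R.from_rotvec(o).as_matrix()
    return np.array(f["intrinsics"],float),np.array(f["distortion"],float),np.array(f["xyz"],float),M
def ray(f,uv):
    K,D,C,M=cam(f)
    n=cv2.undistortPoints(np.array(uv,float).reshape(-1,1,2),K,D).reshape(-1,2)
    return C,np.c_[n[:,0],-n[:,1],-np.ones(len(n))]@M.T
def onz(f,uv,z):
    C,d=ray(f,uv); return C+d*((z-C[2])/d[:,2])[:,None]
def proj(f,P):
    K,D,C,M=cam(f); p=(np.atleast_2d(P)-C)@M
    return cv2.projectPoints((p*[1,-1,-1]).reshape(-1,1,3),np.zeros(3),np.zeros(3),K,D)[0].reshape(-1,2)
def tri(f1,u1,f2,u2):
    C1,d1=ray(f1,[u1]);C2,d2=ray(f2,[u2]);d1=d1[0];d2=d2[0]
    s=np.linalg.lstsq(np.c_[d1,-d2],C2-C1,rcond=None)[0]
    a=C1+d1*s[0];b=C2+d2*s[1];return (a+b)/2,np.linalg.norm(a-b)
def save(n,im): cv2.imwrite(f"pics/{n}.png",im[...,::-1])
E
python3 - <<'E'
from h import *
import pickle
F={}
for n in("top","side"):
    f=grab_frame(n);F[n]=f;save(n+"0",f["color"]);print(n,f["xyz"],f["orientation"],f["intrinsics"],f["distortion"])
pickle.dump(F,open("f0.pkl","wb"));print(get_state())
E
```

```text
top [ 404.352002    -35.42552487 1392.3151304 ] [ 0.10084506 -0.10757797 -1.54593953] [[477.77700111   0.         313.23590854]
 [  0.         477.77700111 239.88020392]
 [  0.           0.           1.        ]] [-0.05228956  0.          0.          0.          0.        ]
side [  305.41193975 -1140.65798172   511.42941971] [ 1.19806894 -0.16531311 -0.21519739] [[543.35988384   0.         322.07842816]
 [  0.         543.35988384 240.34593275]
 [  0.           0.           1.        ]] [-0.16279469  0.          0.          0.          0.        ]
{'clock': 0.1, 'q': array([-1.35298087,  0.46832068, -0.01159727,  1.60354441,  0.00598518,
        1.07137425, -0.05631171]), 'qd': array([ 0.00031754, -0.00179468,  0.00011961, -0.00124189, -0.00062441,
        0.00109149, -0.0003413 ]), 'tau': array([ 1.33464717e-03, -5.33522987e+01,  2.14770727e-02, -2.51969808e+01,
        1.14921585e-02,  4.35517053e-03, -2.46621249e-05]), 'eef_pos': array([167.55040943, 627.52731496, 238.40773704]), 'eef_rot': array([-4.08651290e-01, -3.11479440e+00,  2.52695236e-03]), 'contact_force': array([-0.76099779,  0.21680111, -0.8318978 ]), 'torque': array([-0.02146358,  0.03175417,  0.00266406]), 'grip_force': 0.0, 'grip_width': 85.37755896548144}
```

View pics/top0.png

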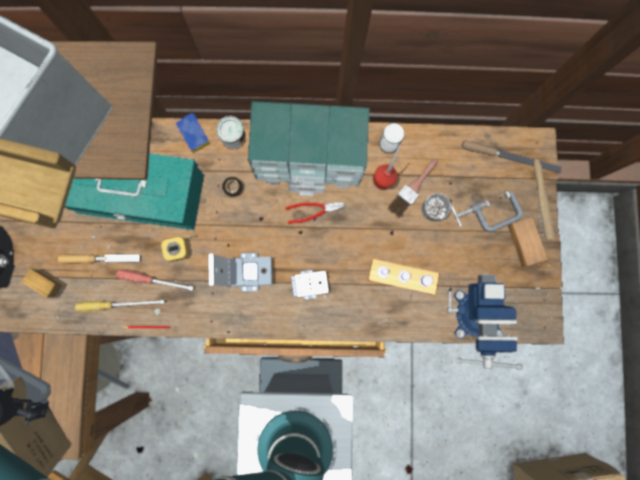

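View pics/side0.png

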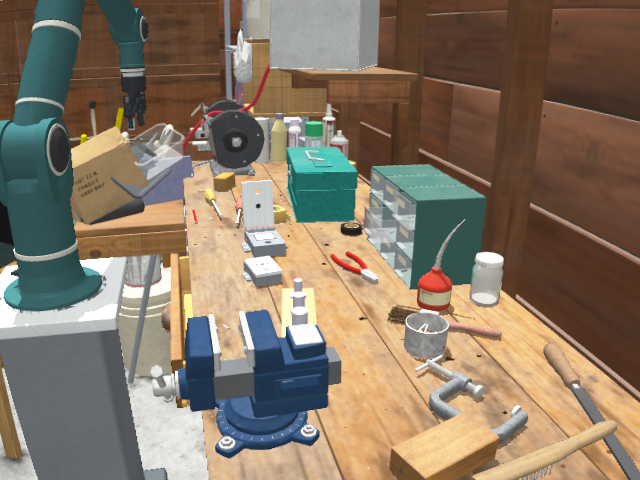

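The top picture shows two jigs. One is at about (240,272) with its leaf open at (211,270). The other is smaller, at (310,284), and has no open leaf. The first fits "larger, open leaf, recess with blank". The rack is at (404,276), with pins at about (381,272), (405,276) and (427,281). The pliers are at (315,212), the tin at (437,207) and the tape at (175,248). I'll confirm with one enlarged crop.

```bash
python3 - <<'E'
from h import *
import pickle
F=pickle.load(open("f0.pkl","rb"));t=F["top"]["color"];s=F["side"]["color"]
r=lambda im,x,y,w,h,k:cv2.resize(im[y:y+h,x:x+w],(w*k,h*k),interpolation=cv2.INTER_CUBIC)
a=r(t,200,245,80,60,5);b=r(t,365,250,80,60,5);c=r(s,235,170,100,75,4);d=r(s,235,245,100,75,4)
save("crop1",np.vstack([np.hstack([a,b]),np.hstack([c,d])]))
E
```

```text
(no output)
```

View pics/crop1.png

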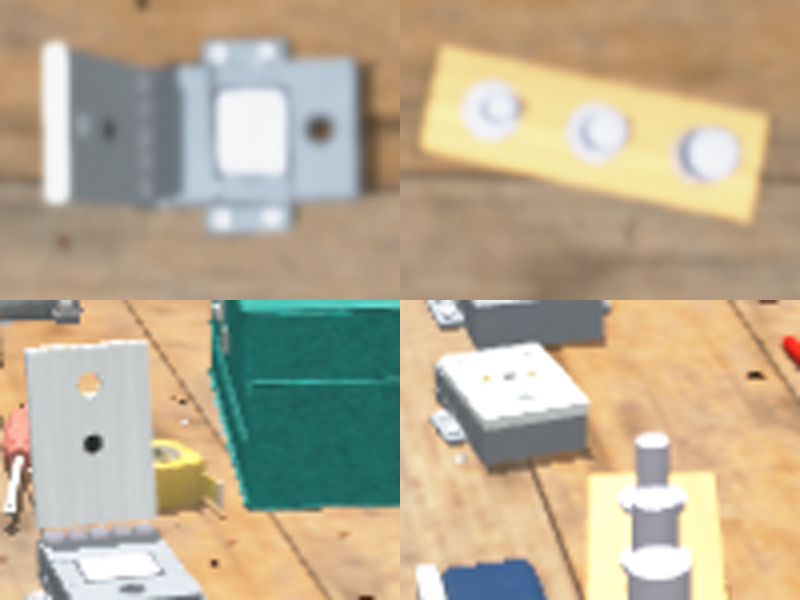

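The crop confirms it. The large jig at (240,272) has its leaf open, an empty pin hole near (264,271) and a blank. The small one at (310,284) is shut. Knob widths in the rack grow from left to right, so the order is thin (382,271), middle (405,276), thick (427,281), and the middle pin is in the middle hole. Next, the positions.

```bash
python3 - <<'E'
from h import *
import pickle
F=pickle.load(open("f0.pkl","rb"));T=F["top"];S=F["side"];t=T["color"].astype(int);g=t.mean(2)
hsv=cv2.cvtColor(T["color"],cv2.COLOR_RGB2HSV)
def box(m,x,y,w,h):
    z=np.zeros_like(m,dtype=np.uint8);z[y:y+h,x:x+w]=m[y:y+h,x:x+w];return z
def big(z):
    c=max(cv2.findContours(z,cv2.RETR_EXTERNAL,cv2.CHAIN_APPROX_NONE)[0],key=cv2.contourArea);return c
# rack
m=box(((hsv[...,1]>90)&(hsv[...,2]>205)),365,250,80,60);c=big(m);r=cv2.minAreaRect(cv2.convexHull(c));
P=onz(T,cv2.boxPoints(r),46);print("rack",cv2.contourArea(c),r,P.round(1),"c",P.mean(0).round(1))
e=[np.linalg.norm(P[i]-P[(i+1)%4]) for i in range(4)];print(np.round(e,1))
# pins bright/unsaturated
m2=box((hsv[...,1]<60)&(g>150),365,250,80,60)
n,l,st,ce=cv2.connectedComponentsWithStats(m2)
for i in range(1,n):
    if st[i,4]>15: print("pin",st[i],ce[i].round(1),onz(T,[ce[i]],66).round(1))
# jig hole
m3=box(g<95,258,262,14,18);n,l,st,ce=cv2.connectedComponentsWithStats(m3)
for i in range(1,n):
    if st[i,4]>3:print("hole",st[i],ce[i].round(1),onz(T,[ce[i]],30).round(1))
m4=box(g>225,240,258,22,26);c=big(m4);r=cv2.minAreaRect(c);M=cv2.moments(c);u=[M['m10']/M['m00'],M['m01']/M['m00']];print("blank",r,u,onz(T,[u],30).round(1))
B=onz(T,cv2.boxPoints(r),30);print(B.round(1))
# from crop by eye: base right corners, hinge line
q=np.array([[358,60],[358,203],[152,66],[152,203],[320,129]])/5+[200,245]-.4
print(onz(T,q,30).round(1))
# leaf hole/upper edge in side view (crop 4x at 235,170, lower half rows -300)
q=np.array([[89,384-300],[27,348-300],[147,340-300]])/4+[235,170]
q2=np.array([[68,42],[68,203],[43,42],[43,203]])/5+[200,245]-.4
print("leaf top edge inner", tri(T,q2[1],S,q[1]),tri(T,q2[0],S,q[2]))
print("tape",onz(T,[[175,248]],33),"pliers",onz(T,[[315,212]],7),"tin",onz(T,[[437,207]],51))
s=get_state();print(R.from_rotvec(s["eef_rot"]).as_matrix().round(3))
E
```

```text
rack 1448.5 ((403.64874267578125, 276.1390075683594), (68.37633514404297, 22.62914276123047), 12.094757080078125) [[ 474.1 -195.5   46. ]
 [ 537.  -208.5   46. ]
 [ 500.3 -398.7   46. ]
 [ 437.7 -384.6   46. ]] c [ 487.3 -296.8   46. ]
[ 64.2 193.7  64.2 192.6]
pin [377 266  12  13 132] [382.6 271.8] [[ 496.7 -234.2   66. ]]
pin [398 270  13  13 134] [403.8 276.1] [[ 486.  -293.2   66. ]]
pin [419 275  14  12 141] [425.6 280.5] [[ 475.1 -354.2   66. ]]
hole [263 270   2   2   4] [263.5 270.5] [[495.5 100.6  30. ]]
blank ((250.0, 271.0), (16.0, 12.0), 90.0) [250.01161751563896, 271.0580875781948] [[493.  139.1  30. ]]
[[515.6 157.2  30. ]
 [516.4 122.8  30. ]
 [470.8 121.2  30. ]
 [470.  155.3  30. ]]
[[535.8  80.   30. ]
 [454.2  77.3  30. ]
 [529.6 197.9  30. ]
 [451.4 194.5  30. ]
 [495.8 100.4  30. ]]
leaf top edge inner (array([448.47853863, 216.77783536, 154.49824858]), np.float64(4.810609805418681)) (array([529.73960939, 221.14247644, 154.16648004]), np.float64(0.0011603029841753478))
tape [[553.86276197 357.11122449  33.        ]] pliers [[672.95060186 -42.72048382   7.        ]] tin [[ 687.42358519 -392.75639462   51.        ]]
[[-0.966  0.258 -0.   ]
 [ 0.258  0.966 -0.002]
 [-0.    -0.002 -1.   ]]
```

The jig's yaw is about 2°. Its hole is near (495.5,100.6), the hinge near (492,200) and the leaf is at about 1.72 rad. I'll head behind the leaf with the gripper shut.

```bash
python3 -m pendant '[[-0.5,-0.3,0,0,0,0.35,-1],[-1,-0.6,0,0,0,0.7,-1],[-1,-0.6,0,0,0,0.95,-1],[-1,-0.6,0,0,0,0.95,-1],[-1,-0.6,0,0,0,0.95,-1],[-1,-0.6,0,0,0,0.95,-1]]' 40
python3 - <<'E'
from h import *
s=get_state();M=R.from_rotvec(s["eef_rot"]).as_matrix();print(M.round(3))
print(M.T@(np.array([492,290,180])-s["eef_pos"])/200, s["q"])
E
```

```text
clock: 0.85
eef_pos: [329.3, 460.9, 239.1]
eef_rot: [-1.162, -2.918, 0.0]
contact_force: [-0.2, -0.8, 0.2]
grip_width: -0.0
grip_force: 0.0
[[-0.726  0.687 -0.001]
 [ 0.687  0.726  0.   ]
 [ 0.001 -0.    -1.   ]]
[-1.17851054 -0.06146835  0.29487121] [-1.13135015  0.32512267  0.15067234  1.82054524 -0.05779023  1.00029606
 -0.14421544]
```

```bash
python3 -m pendant '[[-0.3,-0.02,0.1,0,0,0.35,-1],[-0.6,-0.04,0.2,0,0,0.7,-1],[-0.9,-0.05,0.3,0,0,1,-1],[-1,-0.06,0.3,0,0,1,-1],[-1,-0.06,0.3,0,0,1,-1],[-1,-0.06,0.3,0,0,1,-1]]'
python3 - <<'E'
from h import *
s=get_state();M=R.from_rotvec(s["eef_rot"]).as_matrix();print(M.round(3))
print(M.T@(np.array([492,280,130])-s["eef_pos"])/200, s["q"])
E
```

```text
clock: 1.6
eef_pos: [465.4, 316.6, 179.2]
eef_rot: [-1.873, -2.521, -0.0]
contact_force: [-0.6, -0.1, 0.1]
grip_width: 0.0
grip_force: 0.0
[[-0.288  0.958 -0.001]
 [ 0.958  0.288  0.001]
 [ 0.001 -0.    -1.   ]]
[-0.21365913  0.07450315  0.24575036] [-0.90428378  0.39747581  0.31093317  1.89029692 -0.15613644  0.87717834
 -0.22340193]
```

```bash
python3 -m pendant '[[-0.1,0.04,0.12,0,0,0.25,-1],[-0.21,0.075,0.25,0,0,0.5,-1],[-0.21,0.075,0.25,0,0,0.5,-1],[-0.21,0.075,0.25,0,0,0.5,-1]]'
python3 - <<'E'
from h import *
s=get_state();M=R.from_rotvec(s["eef_rot"]).as_matrix();print(M.round(3),s["eef_pos"])
f=grab_frame("side");save("push0",f["color"][150:300,180:380].repeat(3,0).repeat(3,1))
E
```

```text
clock: 2.1
eef_pos: [492.5, 280.6, 130.0]
eef_rot: [-2.185, -2.256, -0.002]
contact_force: [0.2, 0.6, -0.3]
grip_width: 0.3
grip_force: 0.0
[[-0.032  0.999  0.   ]
 [ 0.999  0.032  0.002]
 [ 0.002  0.    -1.   ]] [492.48718767 280.63291212 129.99477926]
```

View pics/push0.png

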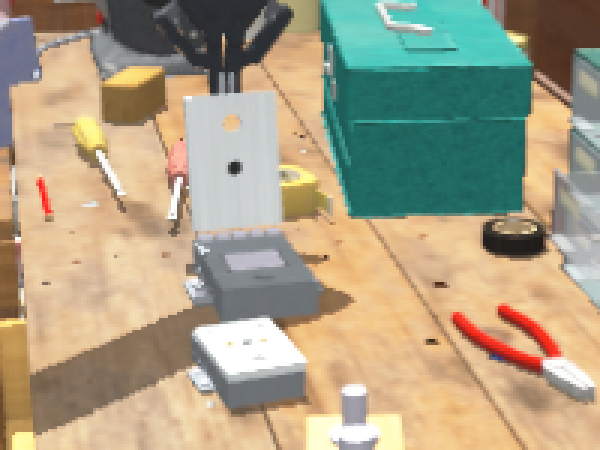

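The shut gripper stands behind the leaf and is centred on it (leaf at about (235,160) in the crop, fingers above at (228,80)). Pushing along -y now.

```bash
python3 -m pendant '[[-0.1,0,0,0,0,0,-1],[-0.2,0,0,0,0,0,-1],[-0.28,0,0,0,0,0,-1],[-0.36,0,0,0,0,0,-1],[-0.44,0,0,0,0,0,-1],[-0.52,0,0,0,0,0,-1],[-0.6,0,0,0,0,0,-1],[-0.68,0,0,0,0,0,-1],[-0.7,0,0,0,0,0,-1],[-0.7,0,0,0,0,0,-1]]'
python3 -m pendant '[[0,0,-0.1,0,0,0,-1],[0,0,-0.2,0,0,0,-1],[0,0,-0.3,0,0,0,-1],[0,0,-0.3,0,0,0,-1],[0,0,-0.3,0,0,0,-1],[0,0,-0.3,0,0,0,-1]]'
python3 - <<'E'
from h import *
f=grab_frame("side");t=grab_frame("top")
save("push1",np.hstack([cv2.resize(f["color"][180:280,200:330],None,fx=3,fy=3),cv2.resize(t["color"][225:325,190:320],None,fx=3,fy=3)]))
E
```

```text
clock: 3.4
eef_pos: [497.1, 138.1, 129.3]
eef_rot: [-2.192, -2.251, -0.0]
contact_force: [-0.2, 0.3, 0.1]
grip_width: -0.2
grip_force: 0.0
clock: 4.15
eef_pos: [496.4, 138.3, 188.4]
eef_rot: [-2.19, -2.251, 0.002]
contact_force: [-0.4, -0.1, -0.8]
grip_width: 0.1
grip_force: 0.0
```

View pics/push1.png

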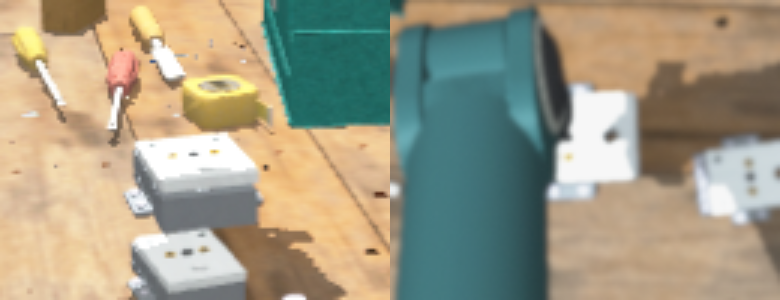

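The picture shows the leaf down on the base of the large jig (side crop (195,165)), with its pin hole visible at (610,135) in the top crop. Moving to the middle pin at about (487,-296.5).

```bash
python3 -m pendant '[[-0.25,0,0,0,0,0,0.2],[-0.5,0,0,0,0,0,0.2],[-0.75,0,0,0,0,0,0.2],[-1,0,0,0,0,0,0.2],[-1,0,0,0,0,0,0.2]]'
python3 -m pendant '[[-0.25,-0.05,0,0,0,0.1,0.2],[-0.5,-0.08,0,0,0,0.2,0.2],[-0.75,-0.1,0,0,0,0.3,0.2],[-1,-0.12,0,0,0,0.42,0.2],[-1,-0.12,0,0,0,0.42,0.2],[-1,-0.12,0,0,0,0.42,0.2]]'
python3 - <<'E'
from h import *
import pickle
s=get_state();M=R.from_rotvec(s["eef_rot"]).as_matrix();print(M.round(3),s["eef_pos"],s["grip_width"])
print(M.T@(np.array([487,-296.5,110])-s["eef_pos"])/200)
t=grab_frame("top");S=grab_frame("side");pickle.dump((t,S),open("f1.pkl","wb"))
F=pickle.load(open("f0.pkl","rb"))
# leaf hole (now) darkness weighted; base hole (start)
for im,T,z,(u,v) in((t,t,45,(263,270)),(F["top"],F["top"],30,(263.5,270.5))):
    g=im["color"].astype(float).mean(2);u,v=int(u),int(v);w=g[v-7:v+8,u-6:u+7]
    d=np.clip(np.median(w)-25-w,0,None);d[np.add.outer((np.arange(15)-7)**2,(np.arange(13)-6)**2)>30]=0
    c=[(d*np.arange(u-6,u+7)).sum()/d.sum(),(d*np.arange(v-7,v+8)[:,None]).sum()/d.sum()]
    print(np.round(c,2),onz(T,[c],z).round(1));
E
```

```text
clock: 4.88
eef_pos: [502.0, -66.2, 189.2]
eef_rot: [2.199, 2.242, -0.002]
contact_force: [-0.2, 0.8, -0.3]
grip_width: 51.0
grip_force: 0.0
clock: 5.62
eef_pos: [484.1, -260.8, 188.7]
eef_rot: [-2.422, -1.998, -0.0]
contact_force: [0.9, 0.0, 0.6]
grip_width: 51.4
grip_force: 0.0
[[ 0.19   0.982 -0.001]
 [ 0.982 -0.19   0.001]
 [ 0.001 -0.001 -1.   ]] [ 484.08177198 -260.80212816  188.70397406] 51.38062662185401
[-0.17283673  0.04869853  0.39330034]
[262.67 270.01] [[495.8 101.5  45. ]]
[263.39 270.36] [[495.9 101.   30. ]]
```

```bash
python3 -m pendant '[[-0.17,0.05,0,0,0,0,0.2],[-0.17,0.05,0.15,0,0,0,0.2],[-0.17,0.05,0.3,0,0,0,0.2],[-0.17,0.05,0.4,0,0,0,0.2],[-0.17,0.05,0.4,0,0,0,0.2]]'
python3 - <<'E'
from h import *
s=get_state();M=R.from_rotvec(s["eef_rot"]).as_matrix();print(s["eef_pos"])
print(M.T@(np.array([487,-296.5,64])-s["eef_pos"])/200)
S=grab_frame("side");save("rack1",cv2.resize(S["color"][230:350,220:380],None,fx=4,fy=4,interpolation=cv2.INTER_CUBIC))
E
```

```text
clock: 6.35
eef_pos: [486.7, -296.1, 108.0]
eef_rot: [-2.421, -1.997, 0.002]
contact_force: [0.5, -0.2, 0.1]
grip_width: 51.1
grip_force: 0.0
[ 486.74792886 -296.10354155  108.04645218]
[-0.00191548  0.00221562  0.22022531]
```

View pics/rack1.png

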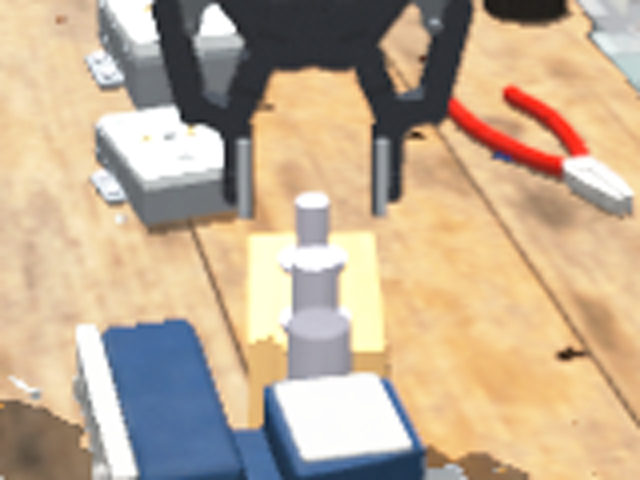

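The picture shows the open fingers straddling the pin row, centred near x=312. The thin pin is behind at (313,205), the middle one at about (318,265) and the thick one in front at (320,330). Descending and gripping.

```bash
python3 -m pendant '[[0,0,0.08,0,0,0,0.2],[0,0,0.15,0,0,0,0.2],[0,0,0.22,0,0,0,0.2],[0,0,0.22,0,0,0,0.2],[0,0,0.22,0,0,0,0.2]]'
python3 -m pendant '[[0,0,0,0,0,0,-0.3],[0,0,0,0,0,0,-0.6],[0,0,0,0,0,0,-1],[0,0,0,0,0,0,-1],[0,0,0,0,0,0,-1],[0,0,0,0,0,0,-1],[0,0,0,0,0,0,-1],[0,0,0,0,0,0,-1]]' 60
```

```text
clock: 7.02
eef_pos: [487.2, -297.7, 65.3]
eef_rot: [2.425, 1.997, -0.0]
contact_force: [-0.3, -0.0, 0.4]
grip_width: 51.3
grip_force: 0.0
clock: 8.02
eef_pos: [487.6, -297.7, 65.9]
eef_rot: [2.424, 1.997, 0.001]
contact_force: [-1.1, 1.0, 5.6]
grip_width: 20.0
grip_force: 58.6
```

```bash
python3 -m pendant '[[0,0,-0.05,0,0,0,-1],[0,0,-0.12,0,0,0,-1],[0,0,-0.25,0,0,0,-1],[0,0,-0.4,0,0,0,-1],[0,0,-0.5,0,0,0,-1],[0,0,-0.5,0,0,0,-1],[0,0,-0.5,0,0,0,-1]]'
python3 - <<'E'
from h import *
s=get_state();M=R.from_rotvec(s["eef_rot"]).as_matrix();print(s["eef_pos"],M.round(3),s["grip_width"])
print(M.T@(np.array([495.8,101.1,150])-s["eef_pos"])/200)
S=grab_frame("side");save("lift1",cv2.resize(S["color"][190:310,220:380],None,fx=4,fy=4,interpolation=cv2.INTER_CUBIC))
E
```

```text
clock: 8.9
eef_pos: [486.8, -296.9, 164.6]
eef_rot: [-2.424, -1.997, 0.0]
contact_force: [-0.4, -0.6, -1.5]
grip_width: 19.6
grip_force: 58.7
[ 486.76234254 -296.94159127  164.56915585] [[ 0.191  0.982 -0.001]
 [ 0.982 -0.191  0.001]
 [ 0.001 -0.001 -1.   ]] 19.553455951950305
[ 1.96204779 -0.33634036  0.07429546]
```

View pics/lift1.png

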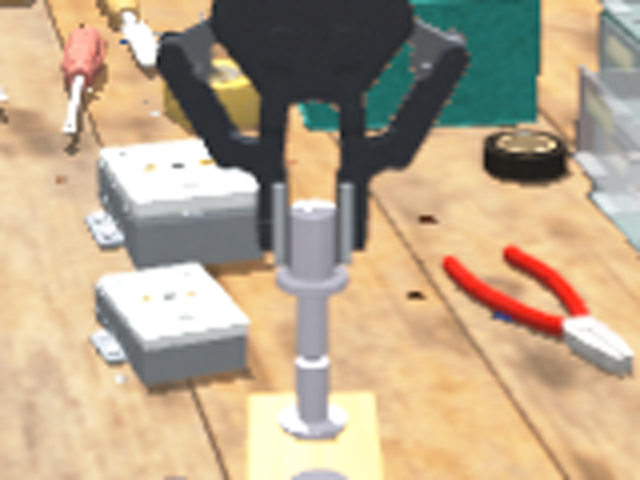

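The middle pin is held upright (knob (313,235), shank down to about (313,355)), and the other two are still in the rack. Carrying it over the jig.

```bash
python3 -m pendant '[[0.2,-0.03,0,0,0,0,-1],[0.4,-0.06,0,0,0,0,-1],[0.6,-0.1,0,0,0,0,-1],[0.8,-0.13,0,0,0,0,-1],[1,-0.17,0,0,0,0,-1],[1,-0.17,0,0,0,0,-1]]'
python3 -m pendant '[[0.2,-0.03,0,0,0,0,-1],[0.4,-0.06,0,0,0,0,-1],[0.6,-0.1,0.05,0,0,0,-1],[0.8,-0.13,0.1,0,0,0,-1],[0.96,-0.17,0.15,0,0,0,-1],[0.96,-0.17,0.15,0,0,0,-1],[0.96,-0.17,0.15,0,0,0,-1],[0.96,-0.17,0.15,0,0,0,-1]]'
python3 - <<'E'
from h import *
import pickle
s=get_state();M=R.from_rotvec(s["eef_rot"]).as_matrix();print(s["eef_pos"],M.round(3))
print(M.T@(np.array([495.8,101.1,115])-s["eef_pos"])/200)
S=grab_frame("side");t=grab_frame("top");pickle.dump((t,S),open("f2.pkl","wb"))
p=s["eef_pos"];print("tcp px",proj(S,p),"hole px",proj(S,[[495.8,101.1,45]]))
save("over1",np.hstack([cv2.resize(S["color"][170:250,210:290],None,fx=5,fy=5,interpolation=cv2.INTER_CUBIC),cv2.resize(t["color"][230:310,225:305],None,fx=5,fy=5,interpolation=cv2.INTER_CUBIC)]))
E
```

```text
clock: 9.7
eef_pos: [491.5, -91.0, 164.1]
eef_rot: [-2.417, -2.003, 0.002]
contact_force: [-0.2, 0.1, -0.8]
grip_width: 19.9
grip_force: 58.7
clock: 10.7
eef_pos: [495.9, 98.6, 135.4]
eef_rot: [2.427, 1.994, -0.0]
contact_force: [-0.4, 1.0, -0.5]
grip_width: 20.3
grip_force: 58.7
[495.86074533  98.56527619 135.40729875] [[ 0.194  0.981  0.   ]
 [ 0.981 -0.194 -0.001]
 [-0.     0.    -1.   ]]
[ 0.01241901 -0.00280551  0.10202968]
tcp px [[266.47399615 200.93606687]] hole px [[267.0911512  235.93379806]]
```

View pics/over1.png

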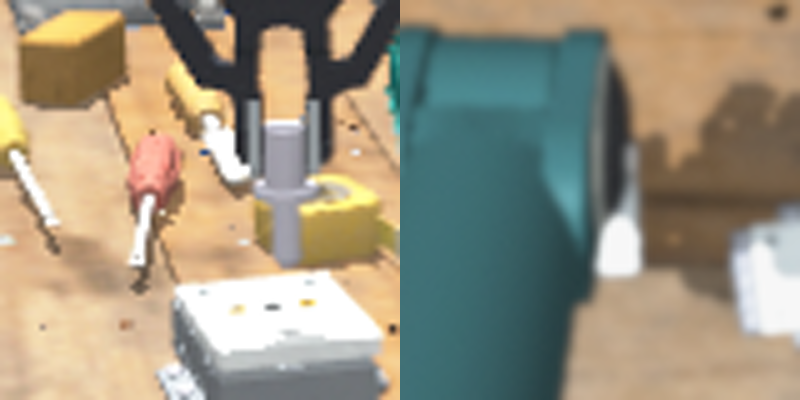

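In the side crop the shank ends at (288,262). The leaf's pin hole shows as a thin mark at about (289,332), and the three spots at row 307 are drill bushes. I'll check sub-pixel offsets.

```bash
python3 - <<'E'
from h import *
import pickle
t,S=pickle.load(open("f2.pkl","rb"));g=S["color"].astype(float).mean(2)
s=get_state();p=s["eef_pos"]
np.set_printoptions(linewidth=200)
print(g[214:224,258:278].round(0).astype(int));print(g[230:240,258:276].round(0).astype(int))
for z in (80,90,100): print(z,proj(S,[p[0],p[1],z]).round(2))
t1,S1=pickle.load(open("f1.pkl","rb"));g=S1["color"].astype(float).mean(2);print(g[230:240,258:276].round(0).astype(int))
print(proj(S,[[495.8,101.1,46],[495.8,101.1,38]]))
E
```

```text
[[188 192 181 116 118 127 148 161 164 165 159 149 141 142 138 136 135 135 133 132]
 [186 187 177 115 119 132 144 161 165 165 160 149 139 138 135 134 133 132 131 131]
 [185 185 172 118 119 122 136 161 165 165 160 148 135 133 131 132 130 128 127 127]
 [191 191 177 136 109 112 133 161 165 164 159 147 132 130 129 130 127 125 124 124]
 [229 222 169 113 106 111 132 161 164 164 160 147 130 125 124 125 124 125 123 122]
 [175 179 184 172 116 111 135 161 165 165 160 148 129 124 125 123 120 120 121 120]
 [164 176 182 188 175 124 140 160 165 164 159 147 129 120 121 121 118 118 118 117]
 [164 173 181 187 190 187 174 161 163 163 158 145 127 117 114 115 115 114 112 110]
 [168 174 182 188 191 192 187 165 151 149 141 128 114 111 109 108 108 108 106 109]
 [177 183 188 192 195 195 193 184 154 147 139 130 127 121 113 124 130 136 124 127]]
[[255 255 255 255 255 253 235 247 255 255 255 254 185 158 194 248 255 255]
 [218 254 255 255 254 146 120 148 243 255 255 255 240 235 246 255 255 255]
 [234 254 255 255 255 255 250 255 255 255 255 255 255 255 255 255 255 255]
 [255 255 255 255 255 255 255 255 255 255 25
[... 655 characters left out ...]
244 255 255 255 240 236 246 244 165 156]
 [235 254 255 255 255 255 250 255 255 255 255 255 255 255 255 255 205 153]
 [255 255 255 255 255 255 255 255 255 255 255 255 255 255 255 255 222 172]
 [255 255 255 255 255 255 255 255 255 255 255 255 255 255 255 255 255 253]
 [255 255 255 255 255 255 255 255 254 253 252 254 255 255 255 255 255 255]
 [255 255 255 255 255 255 255 250 237 239 240 245 254 255 255 255 255 255]
 [255 255 255 255 255 255 255 255 255 255 255 255 255 255 255 255 255 255]
 [255 255 255 255 255 255 255 255 255 255 255 255 255 255 253 253 253 249]
 [255 255 255 255 253 253 253 249 236 227 197 196 196 195 196 198 198 197]]
[[267.08199794 235.55236344]
 [267.15533582 238.59820672]]
```

```bash
python3 -m pendant '[[0.005,0.002,0.07,0,0,0,-1],[0.005,0.002,0.13,0,0,0,-1],[0.005,0.002,0.13,0,0,0,-1]]' 80
for i in 1 2 3; do python3 -m pendant '[[0,0,0,0,0,0,-1]]' | grep -E "eef_pos|contact"; done
```

```text
clock: 11.18
eef_pos: [495.1, 100.8, 107.8]
eef_rot: [-2.424, -1.997, 0.005]
contact_force: [0.1, -0.1, -1.5]
grip_width: 19.3
grip_force: 78.2
eef_pos: [496.1, 101.1, 109.1]
contact_force: [-0.1, 0.0, -0.2]
eef_pos: [496.4, 101.2, 109.5]
contact_force: [1.0, 0.5, -0.5]
eef_pos: [496.3, 101.3, 109.6]
contact_force: [-0.2, -0.5, -1.3]
```

```bash
python3 -m pendant '[[0,0,0.02,0,0,0,-1],[0,0,0.035,0,0,0,-1],[0,0,0.05,0,0,0,-1],[0,0,0.06,0,0,0,-1],[0,0,0.06,0,0,0,-1]]'
python3 -m pendant '[[0,0,0.015,0,0,0,-1],[0,0,0.025,0,0,0,-1],[0,0,0.025,0,0,0,-1]]'
```

```text
clock: 12.18
eef_pos: [496.0, 101.1, 97.1]
eef_rot: [-2.425, -1.997, 0.001]
contact_force: [0.3, 0.2, -0.7]
grip_width: 19.6
grip_force: 78.2
clock: 12.55
eef_pos: [496.1, 101.1, 92.1]
eef_rot: [2.425, 1.997, -0.0]
contact_force: [-0.4, -0.3, -1.3]
grip_width: 19.8
grip_force: 78.3
```

No contact at 92 mm, so the shank is inside the leaf's hole. Carrying on in small steps.

```bash
python3 -m pendant '[[0,0,0.015,0,0,0,-1],[0,0,0.03,0,0,0,-1],[0,0,0.045,0,0,0,-1],[0,0,0.045,0,0,0,-1]]'
python3 -m pendant '[[0,0,0.015,0,0,0,-1],[0,0,0.03,0,0,0,-1],[0,0,0.045,0,0,0,-1],[0,0,0.045,0,0,0,-1]]'
```

```text
clock: 13.05
eef_pos: [496.1, 101.0, 83.0]
eef_rot: [2.425, 1.997, -0.001]
contact_force: [1.1, -1.4, -1.9]
grip_width: 18.8
grip_force: 78.5
clock: 13.55
eef_pos: [496.2, 100.9, 74.0]
eef_rot: [2.425, 1.997, -0.0]
contact_force: [2.1, -2.2, -2.5]
grip_width: 19.2
grip_force: 78.5
```

```bash
python3 -m pendant '[[0,0,0.015,0,0,0,-1],[0,0,0.03,0,0,0,-1],[0,0,0.045,0,0,0,-1],[0,0,0.045,0,0,0,-1]]'
python3 -m pendant '[[0,0,0.01,0,0,0,-1],[0,0,0.02,0,0,0,-1],[0,0,0.025,0,0,0,-1],[0,0,0.025,0,0,0,-1],[0,0,0.025,0,0,0,-1]]'
```

```text
clock: 14.05
eef_pos: [496.3, 101.0, 65.1]
eef_rot: [2.425, 1.997, 0.0]
contact_force: [1.8, -3.2, -0.5]
grip_width: 19.8
grip_force: 78.8
clock: 14.68
eef_pos: [496.3, 100.8, 60.3]
eef_rot: [2.425, 1.996, 0.0]
contact_force: [0.5, -4.5, 3.8]
grip_width: 19.5
grip_force: 79.0
```

```bash
for i in 1 2 3; do python3 -m pendant '[[0,0,0.006,0,0,0,-1],[0,0,0.008,0,0,0,-1],[0,0,0.008,0,0,0,-1]]' | grep -E "clock|eef_pos|contact"; done
```

```text
clock: 15.05
eef_pos: [496.4, 100.7, 59.8]
contact_force: [-2.0, -6.3, 15.6]
clock: 15.42
eef_pos: [496.5, 100.7, 59.6]
contact_force: [-7.0, -6.6, 32.0]
clock: 15.8
eef_pos: [496.5, 100.7, 59.4]
contact_force: [-11.7, -8.0, 47.2]
```

Stalled at z of about 59.5, which is the predicted home height. I'll ease off a little and check that the leaf is flat.

```bash
python3 -m pendant '[[0,0,-0.009,0,0,0,-1],[0,0,-0.009,0,0,0,-1],[0,0,-0.009,0,0,0,-1],[0,0,-0.009,0,0,0,-1]]'
python3 - <<'E'
from h import *
S=grab_frame("side");t=grab_frame("top")
save("end1",np.hstack([cv2.resize(S["color"][190:260,220:300],None,fx=7,fy=7,interpolation=cv2.INTER_CUBIC)]))
C=proj(S,[[495.8,101.1,60],[495.8,101.1,40],[495.8,101.1,45]]);print((C-[220,190])*7, get_state()["torque"])
E
```

```text
clock: 16.3
eef_pos: [496.5, 100.7, 59.7]
eef_rot: [-2.425, -1.996, -0.002]
contact_force: [-6.5, -7.5, 29.6]
grip_width: 19.6
grip_force: 81.8
[[328.67998151 281.33820752]
 [329.95884278 334.86567356]
 [329.63805842 321.53658643]] [-1.44153965  1.4742188   0.00501381]
```

View pics/end1.png

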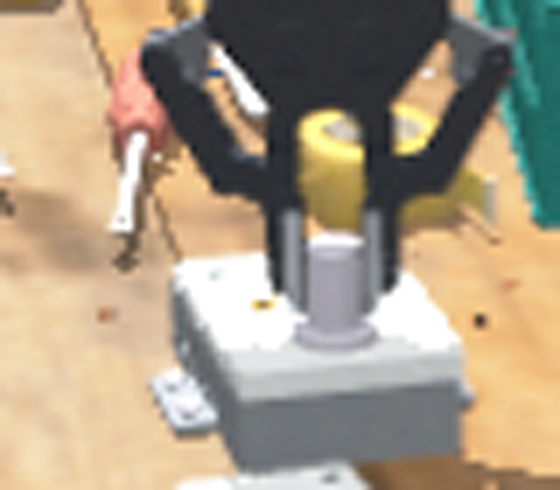

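The pin's collar sits on the leaf at (337,335), and the leaf lies flat on the base with no gap at its front edge. The press is steady at about 30 N, so I'm handing in.

```bash
python3 -c "
from station import finish_job
print(finish_job())"
```

```text
the job is handed in; nothing more can be done
None
```

I swung the leaf shut, pushed the middle pin fully home, and handed in the job at about 16 s still gripping the pin and pressing it down with about 30 N. The final picture showed the leaf flat on the base. The other two pins were still in the rack when I lifted the middle one, and the arm stayed clear of the bystanders. The hand-in call returned no verdict.

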